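Load the long draw plate into the drawing stand

TASK

Set up the drawing stand for pulling thick wire. Swing its keeper (the bar with the brass knob) fully open, draw the longest of the three draw plates straight up out of the slotted rack, stand it upright in the channel at the open end of the stand and slide it along under the bridge until it is home against the end stop; then swing the keeper fully closed behind it. Leave the other two plates in the rack and everything else on the bench where it is.

Things in the scene. Friction and masses are not known exactly. Their poses are not given: they have to be found in the camera images.
- stand: Grey cast stand, base 112 (x) x 222 (y) x 12 mm, fixed, with a straight channel along its y axis at x = 0; +y points roughly away from the robot, +x to its right. Origin on the table under the channel's centre line. In its frame (mm): channel floor z = 12, open end (mouth) at y = -151, end stop's inner face at y = +50 (top z = 46). A plate gets under the bridge only by sliding in +y.
- stand_home (a point): Point on the channel floor (y = -15, z = 12 mm in the stand's frame, axes the same), 70 mm further than stand_leadin: where the long plate's origin is when the plate touches the end stop. The plate's last 66 mm (stand's y = -80 to -14) then stay outside the head.
- keeper (a joint): Swing keeper: steel bar 78 long, 12 wide, z = 31.5 to 40.5 mm. 0 = closed: points along the stand's -x across the channel, 3 mm behind a plate that is home. Grows to 1.9 (stop) as it turns anticlockwise from above, tip towards the stand's -y; at 1.57 it points along -y; clear of the channel above 1.1. Turning takes 0.05 N m; it stays where left. Starts 0 to 0.25.
- keeper_knob (a point): Brass knob upright near the keeper's end, axis 73 mm from the pivot: 15 mm across, 28 high above the bar (lowest 6 mm a neck 10 across). Point on its axis, 59.5 mm above the table, 9 mm below the knob's top. Fixed to the bar; axes turn with it: -x points from pivot to knob.
- rack: Wooden rack, fixed: board 142 (x) x 120 (y) x 10 mm with two rows of teeth (12 thick, at y = +-26) making three slots along its y axis (roughly away from the robot) at x = -42, 0, +42 mm. Slots 11 mm wide; plates stand on z = 13, teeth tops z = 31. Origin on the table under its middle. Which plate is in which slot varies.
- long_plate: The longest draw plate, plain steel with three rows of small holes: 130 long (y), 44 high (z), 8 thick (x) mm, about 0.32 kg. Origin: middle of its lower edge face. It stands upright in the rack, its top 26 mm above the teeth. Both ends are alike, so either way round will do.
- middle_plate: Draw plate 98 long (y), 44 high, 8 thick mm, standing in another slot; stays there. Origin as for the long one.
- short_plate: Draw plate 74 long (y), 44 high, 8 thick mm, standing in another slot; stays there. Origin as for the long one.
- dark_jar: Bystander: matt black jar, 60 mm across, 70 high. Origin on the table under its middle.
- hammer: Bystander: hammer with wooden handle, 203 mm long, lying flat. Origin on the table under its middle.
- wax_tin: Bystander: flat oval-cornered tin, 73 x 48 x 19 mm. Origin on the table under its middle.
- caliper: Bystander: steel caliper, 150 mm long, lying flat. Origin on the table under its middle.
- stand_leadin (a point): Point on the channel floor (z = 12) at y = -85 mm, axes as the stand: the long plate's origin when it stands in the open channel, 6 mm short of the head. Channel open above from y = -151 to -14: two steel rails 11 mm apart, vertical for 9 mm, then flared steeply to 20 apart; rail tops 18 mm above the floor, outer faces x = +-17.5.
- stand_bridge (a point): Middle of the bridge's top, 70 mm above the table, screw heads 4 mm higher; axes as the stand. The head spans y = -14 to 35, x = +-26 mm; its cheeks leave a 10.5 mm gap, with an entry flared from 33 mm at y = -14 to 10.5 at y = 4. Underside of the bridge 47 mm above the channel floor: 3 mm over the plate.
- keeper_pivot (a point): Vertical pin of the keeper (x = 46, y = -89 mm in the stand's frame, axes the same), 31.5 mm above the table, on a pillar of radius 10 mm; pin head to 46 mm. Across the channel from it is a rest block at x = -18 to -31, y = -99 to -79, top z = 30. Base screws 6 mm high.
- ply_screen: Fixed upright plywood board behind the rack, 447 mm wide (y), 262 mm high: keep arm and gripper off it. Its front face is 31 mm beyond (+x of) the origin, which lies on the table; it reaches 224 mm to either side in y. A low foot bar, 22 mm high, runs along its front from 8 mm beyond the origin.
Mind the look-alikes: they are no part of the job. Leave any turquoise look-alike of the short_plate alone.

How it is judged:
By the outcome, as a careful person would: the job done as asked, in the order asked, and still so for the second after the job is handed in, with the robot touching nothing.
It also fails if it takes over 72 s, if anything falls off the work surface, if the arm or the gripper's body presses on something with over 40 N, if the wrist force passes 120 N, or if a joint passes its speed limit or range.

ROBOT

A 6-joint arm with a two-finger parallel gripper is mounted at the origin on a cart in front of the work surface, level with it; the furniture and walls round the work are solid. World frame = base frame: x ahead of the robot, y to its left, z up, the work surface at z = 0. Lengths are in m, angles in degrees, forces in N, time in s.
With the tool pointing down it reaches from about 0.275 to 0.85 m from the base axis. Payload 19 kg.
Tool frame: the origin (TCP) lies at the very end of the fingers, on their centre line; the grasp point (between the pads) lies pinch_z behind it (pinch_z is the distance from the TCP to the grasp point, in m); z points along the fingers, y is the line along which they close (so a half turn about z gives the same grasp; the last joint's range is limited). The gripper opens to 85 mm and grips with 20 to 120 N. Pads are 22 mm wide; open, the fingers measure 114 mm over their backs; the gripper's body (76 mm by 85 mm) begins 54 mm behind the grasp point. The pads swing forward as they close: fully open they stand 13 mm farther back than shut.
Start: joints at [-71.849, 8.623, 82.357, -0, 89.026, -7.678], TCP at [0.25, -0.518, 0.231] pointing down, gripper open.
Joint ranges: [-160.23, 160.23], [-39.13, 120.54], [6.94, 153.29], [-79.49, 259.48], [9.18, 160.14], [-161.06, 161.06]. Speed limits (degrees/s): [108.29, 108.29, 127.2, 172.46, 172.46, 172.46].

INTERFACE

Orientations are given as [roll, pitch, yaw] about the fixed x, y, z axes, in that order (R = Rz(yaw) Ry(pitch) Rx(roll)).
In Python, from cell import observe, camera, camera_info, hand_in, silhouettes, pinpoint, pinch_z gives the robot as it stands. The module is installed in compiled form; this text tells all that it offers.
- The arm moves only by the tool apply_moves, never from a script. Its argument "motion" is a list of rows, each an object with "offset": the shift along the tool's x, y, z in cm, a list of three; "spin": the turn about the tool's z in rad; "jaw": the closure, from -1 (fully open) to 1 (shut). A call has 1 to 12 rows; each row is the pose to reach, as a shift and turn from the pose commanded when the call began, along the tool's axes at that moment; what a row does not reach only later rows make up. A row lasts 1/10 s, in which the tool goes at most 50 mm and 8.59 degrees, less where a joint would pass 70% of its speed; a pose out of reach is approached as far as the arm can. A call with a gripper value outside its range is refused whole. The fingers move at their own pace and stop on an object; the grip force is fixed at half the most. Time passes only in rows, so rows that repeat a pose let the fingers close. It gives the time, the measured TCP pose, the force, the opening and the grip force at its end, in the units of the state.
- observe(): the state, without advancing time (a new reading comes with each control period).
- camera(name): name is "scene" or "top" or "wrist"; returns the picture (384x512x3 uint8, red, green, blue); there is no depth.
- camera_info(name): a dict with "fx", "fy", "cx", "cy" (pixels), "rvec" (rotation vector, rad) and "tvec" (3), from world to camera coordinates, as OpenCV has them. Camera axes: x right, y down, z forward; pixel columns grow to the right and rows downward; lengths in m; the calibration is good to about 2 mm. A picture is of the moment at which its call begins: read the wrist's pose just before it. camera_info takes no time and is no camera call; for the wrist camera it gives the pose at the moment of the call.
- hand_in(): hands the job in; it is judged then, once.
Trained networks look in the newest picture that a camera, given by its name, has taken for a name from the list of things; names that differ only in an ending like _2 or _b are one class to them, and where a whole thing is asked for, a point or a joint stands for the part that bears it (a point fixed in the world has none). Each returns a list of dicts, best first, with "score" (0 to 1); they miss things now and then, are a little off and sometimes report something else, mostly with a low value. They report only what shows in the picture. A call takes as long as a camera call. They do not tell look-alikes from the thing itself.
- silhouettes(camera, query): "pixels" (384x512 bool, what is visible of it) and "extent" ([left, top, width, height] in pixels, round what is visible of it).
- pinpoint(camera, query): "xy" ([column, row] in pixels: a listed point, or the origin of a listed thing).
The state is a dict: "time_s": time; "joint_pos": joint angles; "joint_velocities": joint speeds; "tau": joint torques, N m; "position": TCP position; "orientation": TCP orientation; "wrist_force": force on the tool from outside, world axes, zero at the start; "moment": the same for the moment, N m; "grip_width": opening from 0.0 (shut) to 1.0 (fully open); "gripper_force": force on a finger pad.
Only numpy, scipy, OpenCV 4.12 (cv2) and the standard library are available. Lean on these libraries where they do the work, as an engineer would, in place of code of your own. Each camera call takes 0.05 s, during which the arm holds its last target. There are 200 camera calls.

## Working session

There is one attempt and no reset: what is moved stays moved. The work goes in short steps, Python scripts to look and compute and a tool call to move; the robot and the scene stay as the last step left them, time stands still between calls to the robot, and variables do not carry over. Pictures are saved under pics/ and viewed, at most 10 in all, crops included, and the job is handed in when it is done.

Besides the shell and the picture viewer there is one more tool, called by a JSON object that holds its "api" and its "payload", one argument or row to a line. apply_moves: Moves the arm, as the interface text tells. Its arguments: {"type":"object","properties":{"motion":{"type":"array","items":{"type":"object","properties":{"offset":{"type":"array","items":{"type":"number"}},"spin":{"type":"number"},"jaw":{"type":"number"}}}}},"required":["motion"]}

```bash
mkdir -p pics; ls
cat > h.py <<'E'
import numpy as np, cv2
from cell import *
from scipy.spatial.transform import Rotation as Ro
def ray(cam,uv,info=None):
    i=info or camera_info(cam); R=cv2.Rodrigues(np.array(i['rvec'],float))[0]; t=np.array(i['tvec'],float).ravel()
    d=R.T@np.array([(uv[0]-i['cx'])/i['fx'],(uv[1]-i['cy'])/i['fy'],1]); return -R.T@t,d
def atz(cam,uv,z,info=None):
    o,d=ray(cam,uv,info); return o+d*(z-o[2])/d[2]
def proj(cam,P,info=None):
    i=info or camera_info(cam); K=np.array([[i['fx'],0,i['cx']],[0,i['fy'],i['cy']],[0,0,1]])
    return cv2.projectPoints(np.array(P,float).reshape(-1,3),np.array(i['rvec'],float),np.array(i['tvec'],float),K,None)[0].reshape(-1,2)
E
python3 - <<'E'
from h import *
a={c:camera(c) for c in('scene','top')}
for c in a: cv2.imwrite(f'pics/{c}0.png',a[c][:,:,::-1])
print(observe(),pinch_z)
Z=dict(stand=0,stand_home=.012,stand_leadin=.012,stand_bridge=.07,keeper_pivot=.0315,keeper_knob=.0595,rack=0,long_plate=.013,middle_plate=.013,short_plate=.013,ply_screen=0,dark_jar=0,hammer=0,wax_tin=0,caliper=0)
for n,z in Z.items():
  for c in('top','scene'):
    for r in pinpoint(c,n)[:3]: print(n,c,round(r['score'],2),np.round(r['xy'],1),np.round(atz(c,r['xy'],z),4)[:2])
E
```

```text
pics
{'time_s': 0.1, 'joint_pos': array([-7.18479637e+01,  8.64831463e+00,  8.23892548e+01,  1.14773257e-03,
        8.90254682e+01, -7.67675337e+00]), 'joint_velocities': array([ 0.07203623,  0.05006043, -0.04450819, -0.01668983, -0.01638898,
        0.01739262]), 'tau': array([ 6.73492119e-03, -7.14381337e+01, -5.71791172e+01,  1.95134267e-04,
        7.22520272e-03,  1.35635622e-05]), 'position': array([ 0.25044501, -0.51734905,  0.23073425]), 'orientation': array([-1.79937681e+02, -9.55807610e-03,  2.58287643e+01]), 'wrist_force': array([-0.07863782,  0.59299857, -0.80097122]), 'moment': array([-0.03380761,  0.03507628, -0.05608003]), 'gripper_force': 0.0, 'grip_width': 1.000407463516846} 0.0187
stand top 0.76 [348.5 173.5] [ 0.5714 -0.3   ]
stand scene 0.6 [293.3 175.6] [ 0.5697 -0.2871]
stand_home top 0.58 [347.4 180. ] [ 0.5443 -0.2924]
stand_home top 0.23 [349.3 171. ] [ 0.5783 -0.3009]
stand_home scene 0.85 [298.  171.5] [ 0.5605 -0.3109]
stand_leadin top 0.78 [353.2 200. ] [ 0.4691 -0.3103]
stand_leadin scene 0.95 [314.2 178.1] [ 0.4772 -0.2989]
stand_leadin scene 0.25 [247
[... 960 characters left out ...]
801]
short_plate top 0.63 [293.7 203.2] [ 0.4593 -0.0914]
short_plate top 0.37 [221.7 188.5] [0.5169 0.1727]
short_plate scene 0.54 [241.3 232. ] [0.519  0.1633]
short_plate scene 0.46 [290.3 207.4] [ 0.4539 -0.0539]
dark_jar top 0.54 [290.6 176.9] [ 0.5607 -0.0835]
dark_jar scene 0.88 [267.2 196.2] [ 0.5755 -0.0872]
hammer top 0.87 [137.6 179.6] [0.5563 0.487 ]
hammer scene 0.93 [163.2 290.4] [0.5575 0.4816]
wax_tin top 0.59 [256.4 229.5] [0.3654 0.0465]
wax_tin scene 0.51 [296.1 234.9] [0.3666 0.0602]
caliper top 0.72 [355.4 198.6] [ 0.4762 -0.3212]
caliper top 0.67 [188.5 220.6] [0.4007 0.2954]
caliper top 0.24 [137.3 178.2] [0.5616 0.4882]
caliper scene 0.52 [246.9 270. ] [0.4093 0.2871]
```

Run:
```python
import cv2
a=cv2.imread('pics/top0.png')[120:260,190:400]; b=cv2.imread('pics/scene0.png')[120:260,190:400]
cv2.imwrite('pics/c0.png',cv2.vconcat([cv2.resize(x,(450,300),interpolation=cv2.INTER_CUBIC) for x in (a,b)]))
```

```text
(no output)
```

View pics/c0.png

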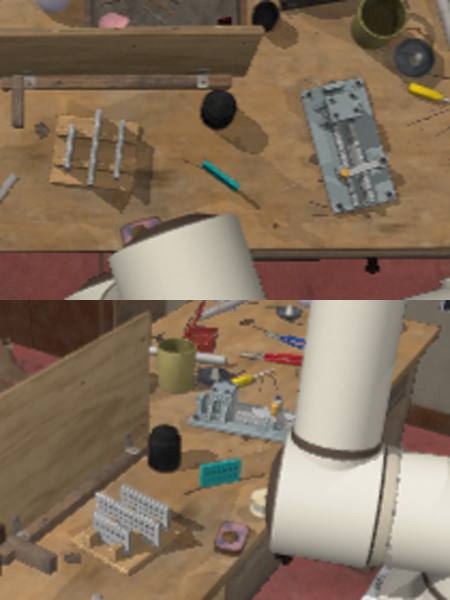

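```bash
cat >> h.py <<'E'
def go(p,yaw=None,s=None):
    "offset in cm, spin in rad from current pose to p with tool yaw (deg)"
    s=s or observe(); R=Ro.from_euler('xyz',[180,0,s['orientation'][2]],degrees=True)
    o=R.inv().apply(np.array(p)-s['position'])*100
    sp=0 if yaw is None else -np.radians((yaw-s['orientation'][2]+90)%180-90)
    print('offset',np.round(o,2),'spin',round(sp,3),'at',np.round(s['position'],4),'yaw',round(s['orientation'][2],2),'J6',round(s['joint_pos'][5],1),'t',s['time_s'])
E
python3 - <<'E'
from h import *
o,d=ray('wrist',(256,192)); s=observe(); print(o,d,camera_info('wrist')['fx'])
R=Ro.from_euler('xyz',s['orientation'],degrees=True); print(R.inv().apply(o-s['position']),R.inv().apply(d))
go([.44,-.33,.33],12)
E
```

```text
[ 0.32315452 -0.48329774  0.37503763] [-0.2604819  -0.14461431 -0.95485715] 312.96222495962587
[ 0.08032572  0.00082828 -0.14377664] [-0.29748858  0.01679523  0.95484803]
offset [25.23 -8.62 -9.87] spin 0.241 at [ 0.2505 -0.5175  0.2313] yaw 25.83 J6 -7.7 t 1.6
```

Run:
```python
from h import *
go([.46,-.31,.25],12)
```

```text
offset [27.9  -9.55 -1.87] spin 0.241 at [ 0.2505 -0.5175  0.2313] yaw 25.83 J6 -7.7 t 1.6
```

{"api": "apply_moves", "payload": {
  "motion": [
    {"offset": [27.9, -9.5, -1.9], "spin": 0.24, "jaw": -1},
    {"offset": [27.9, -9.5, -1.9], "spin": 0.24, "jaw": -1},
    {"offset": [27.9, -9.5, -1.9], "spin": 0.24, "jaw": -1},
    {"offset": [27.9, -9.5, -1.9], "spin": 0.24, "jaw": -1},
    {"offset": [27.9, -9.5, -1.9], "spin": 0.24, "jaw": -1},
    {"offset": [27.9, -9.5, -1.9], "spin": 0.24, "jaw": -1},
    {"offset": [27.9, -9.5, -1.9], "spin": 0.24, "jaw": -1},
    {"offset": [27.9, -9.5, -1.9], "spin": 0.24, "jaw": -1},
    {"offset": [27.9, -9.5, -1.9], "spin": 0.24, "jaw": -1},
    {"offset": [27.9, -9.5, -1.9], "spin": 0.24, "jaw": -1}
  ]
}}

```text
time_s: 2.6
position: [0.4595, -0.3114, 0.2502]
orientation: [-180.0, 0.0, 12.0]
wrist_force: [-0.2, 0.2, 0.3]
grip_width: 1.002
gripper_force: 0.0
```

Run:
```python
from h import *
go([.46,-.31,.25],12)
i=camera_info('wrist'); a=camera('wrist'); cv2.imwrite('pics/w1.png',cv2.resize(a,(768,576),interpolation=cv2.INTER_CUBIC)[:,:,::-1])
import pickle; pickle.dump(i,open('w1.pkl','wb'))
Z=dict(stand=0,stand_home=.012,stand_leadin=.012,stand_bridge=.07,keeper_pivot=.0315,keeper_knob=.0595)
for n,z in Z.items():
    for r in pinpoint('wrist',n)[:2]: print(n,round(r['score'],2),np.round(r['xy'],1),np.round(atz('wrist',r['xy'],z,i),4)[:2])
```

```text
offset [ 0.08 -0.13  0.02] spin -0.0 at [ 0.4595 -0.3114  0.2502] yaw 11.98 J6 35.9 t 2.6
stand 0.65 [255.   74.7] [ 0.5604 -0.2958]
stand_home 0.86 [258.   85.4] [ 0.5492 -0.3016]
stand_leadin 0.67 [258.8 148.3] [ 0.4786 -0.3181]
stand_bridge 0.89 [256.   57.3] [ 0.5718 -0.2934]
stand_bridge 0.7 [253.8  86.3] [ 0.5459 -0.2968]
keeper_pivot 0.89 [294.1 154.4] [ 0.4832 -0.3588]
keeper_knob 0.83 [231.5 166.3] [ 0.4607 -0.2904]
```

View pics/w1.png

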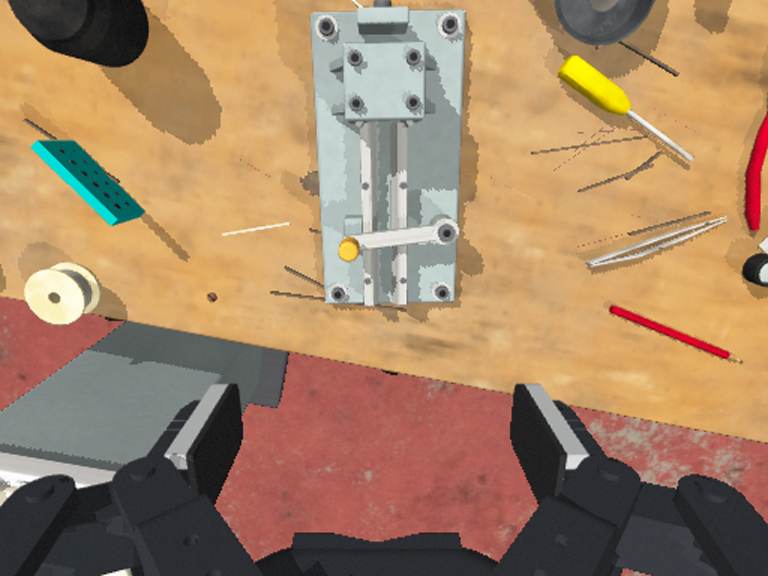

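```bash
cat > fit.py <<'E'
from h import *
import pickle
from scipy.optimize import least_squares
i=pickle.load(open('w1.pkl','rb'))
obs=[((447,232),(46,-89,46)),((343,43),(-26,35,70)),((424,43),(26,35,70)),((345,121),(-26,-14,70)),((426,121),(26,-14,70)),((460,301),(56,-151,12)),((326,303),(-56,-151,12)),((465,10),(56,71,12)),((312,13),(-56,71,12))]
uv=np.array([o[0] for o in obs])/1.5; P=np.array([o[1] for o in obs])/1000
def W(p,P): return Ro.from_euler('z',p[2]).apply(P)+[p[0],p[1],0]
f=lambda p:(proj('wrist',W(p,P),i)-uv).ravel()
r=least_squares(f,[.56,-.296,np.radians(-78)],loss='soft_l1')
print(r.x,np.degrees(r.x[2])); print(np.round(f(r.x).reshape(-1,2),1).tolist())
k=atz('wrist',(231.9,164.5),.066,i); print('knob',k,'pred ang')
st=Ro.from_euler('z',-r.x[2]).apply(k-[r.x[0],r.x[1],0]); print(st, np.arctan2(-(st[1]+.089),-(st[0]-.046)), np.hypot(st[1]+.089,st[0]-.046))
np.save('stand.npy',r.x)
E
python3 fit.py
```

```text
[ 0.56107576 -0.29727246 -1.32917788] -76.15628275909121
[[2.2, 0.8], [-0.0, 1.8], [2.0, -0.3], [1.4, 5.7], [0.6, 3.9], [-3.5, -2.6], [-1.0, -1.3], [-2.7, -6.2], [-5.6, -4.3]]
knob [ 0.46419314 -0.29053683  0.066     ] pred ang
[-0.0297215  -0.09245671  0.066     ] 0.04561863535298413 0.07580035630150186
```

```bash
cat >> fit.py <<'E'
print('---')
def f2(p):
    Q=P.copy(); Q[5:,1]+=p[3]; Q[1:5:2]; Q[3:5,1]+=p[4]
    return (proj('wrist',W(p,Q),i)-uv).ravel()
for fix in (0,1):
    g=(lambda p:f2(p)) if not fix else (lambda p:f2(np.r_[p[:4],0]))
    r=least_squares(g,[.56,-.296,np.radians(-78),0,0])
    print(r.x,np.degrees(r.x[2])); print(np.round(g(r.x).reshape(-1,2),1).tolist())
    for n,q in dict(mouth=(0,-151,30),rest=(-24.5,-89,30),lead=(0,-85,12),piv=(46,-89,46),br=(0,10,70)).items(): print(n,np.round(proj('wrist',W(r.x,np.array([q])/1000),i)[0]*1.5),end=' ')
    print()
E
python3 fit.py
```

```text
[ 0.56107576 -0.29727246 -1.32917788] -76.15628275909121
[[2.2, 0.8], [-0.0, 1.8], [2.0, -0.3], [1.4, 5.7], [0.6, 3.9], [-3.5, -2.6], [-1.0, -1.3], [-2.7, -6.2], [-5.6, -4.3]]
knob [ 0.46419314 -0.29053683  0.066     ] pred ang
[-0.0297215  -0.09245671  0.066     ] 0.04561863535298413 0.07580035630150186
---
[ 0.56193875 -0.29775782 -1.33551139 -0.00500968  0.0036891 ] -76.51916590812479
[[2.3, 0.4], [0.9, 0.7], [3.0, -1.0], [1.7, 0.7], [1.3, -0.8], [-3.8, 0.8], [-1.1, 1.6], [-1.7, -1.3], [-4.3, -0.1]]
mouth [390. 305.] rest [357. 231.] lead [388. 222.] piv [450. 233.] br [387.  87.] 
[ 0.56334975 -0.29742473 -1.33636937 -0.006457    0.        ] -76.56832466199062
[[2.3, -0.8], [0.8, -1.1], [3.1, -2.7], [1.8, 3.1], [1.2, 1.7], [-3.9, 0.8], [-1.2, 1.6], [-1.7, -1.3], [-4.2, -0.2]]
mouth [390. 304.] rest [357. 229.] lead [388. 220.] piv [450. 231.] br [387.  84.]
```

```bash
cat > p2.py <<'E'
from h import *
import pickle
i=pickle.load(open('w1.pkl','rb'))
pv=atz('wrist',(447/1.5,232/1.5),.046,i); kt=atz('wrist',(348/1.5,246/1.5),.0685,i)
print(pv,kt,np.hypot(*(pv-kt)[:2]))
r1=atz('wrist',(386.5/1.5,303/1.5),.03,i);r2=atz('wrist',(384/1.5,126/1.5),.03,i);print('chan',r1,r2,np.degrees(np.arctan2(*(r2-r1)[1::-1])))
d=(kt-pv)[:2];print('bar dir',np.degrees(np.arctan2(d[1],d[0])))
go([kt[0],kt[1],.11],-76.5)
go([kt[0],kt[1],.11],-76)
E
python3 p2.py
```

```text
[ 0.48606677 -0.36057901  0.046     ] [ 0.46531002 -0.29057573  0.0685    ] 0.07301576402352314
chan [ 0.41647553 -0.32991809  0.03      ] [ 0.54964097 -0.29882565  0.03      ] 13.142390375335072
bar dir 106.51567577727546
offset [ 0.94 -1.86 14.03] spin 1.545 at [ 0.46   -0.3107  0.2503] yaw 12.05 J6 36.0 t 2.95
offset [ 0.94 -1.86 14.03] spin 1.537 at [ 0.46   -0.3107  0.2503] yaw 12.05 J6 36.0 t 2.95
```

{"api": "apply_moves", "payload": {
  "motion": [
    {"offset": [0.9, -1.9, 14], "spin": 1.545, "jaw": 0.2},
    {"offset": [0.9, -1.9, 14], "spin": 1.545, "jaw": 0.2},
    {"offset": [0.9, -1.9, 14], "spin": 1.545, "jaw": 0.2},
    {"offset": [0.9, -1.9, 14], "spin": 1.545, "jaw": 0.2},
    {"offset": [0.9, -1.9, 14], "spin": 1.545, "jaw": 0.2},
    {"offset": [0.9, -1.9, 14], "spin": 1.545, "jaw": 0.2},
    {"offset": [0.9, -1.9, 14], "spin": 1.545, "jaw": 0.2},
    {"offset": [0.9, -1.9, 14], "spin": 1.545, "jaw": 0.2},
    {"offset": [0.9, -1.9, 14], "spin": 1.545, "jaw": 0.2},
    {"offset": [0.9, -1.9, 14], "spin": 1.545, "jaw": 0.2},
    {"offset": [0.9, -1.9, 14], "spin": 1.545, "jaw": 0.2},
    {"offset": [0.9, -1.9, 14], "spin": 1.545, "jaw": 0.2}
  ]
}}

```text
time_s: 4.15
position: [0.465, -0.29, 0.1103]
orientation: [-180.0, 0.0, -76.5]
wrist_force: [-0.1, 0.2, 0.1]
grip_width: 0.402
gripper_force: 0.0
```

Run:
```python
from h import *
go([.4653,-.2906,.044],-76.5)
i=camera_info('wrist'); a=camera('wrist'); cv2.imwrite('pics/w2.png',a[:,:,::-1])
for r in pinpoint('wrist','keeper_knob')[:2]: print(r['score'],r['xy'],atz('wrist',r['xy'],.0595,i))
for r in silhouettes('wrist','keeper_knob')[:2]: print(r['score'],r['extent'])
print(proj('wrist',[[.4653,-.2906,.0685],[.4653,-.2906,.0595]],i))
```

```text
offset [ 0.06 -0.01  6.63] spin 0.0 at [ 0.465  -0.29    0.1103] yaw -76.49 J6 126.5 t 4.15
0.82 [254.3, 224.4] [ 0.46239338 -0.28764985  0.0595    ]
0.56 [244.5, 105.2] [ 0.48638388 -0.36127244  0.0595    ]
0.92 [230.0, 89.9, 38.2, 146.6]
0.64 [26.1, 82.0, 313.0, 154.0]
[[251.15091182 224.87046399]
 [251.13250415 219.52255133]]
```

View pics/w2.png

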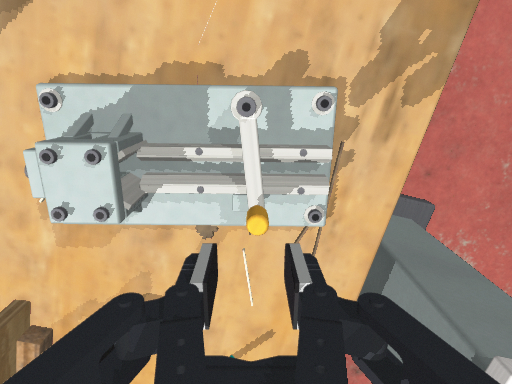

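Run:
```python
from h import *
i=camera_info('wrist')
for n,uv,z in (('knob',(258,217),.0685),('piv',(246,106),.046),('mouth',(328,171),.03),('in',(141,168),.03)): print(n,atz('wrist',uv,z,i))
```

```text
knob [ 0.46235241 -0.29689903  0.0685    ]
piv [ 0.48566574 -0.36043442  0.046     ]
mouth [ 0.4166611  -0.32940412  0.03      ]
in [ 0.55033155 -0.29926113  0.03      ]
```

Run:
```python
from h import *
i=camera_info('wrist')
k=atz('wrist',(258,223),.0685,i); pv=np.array([.4858,-.3605])
d=k[:2]-pv; th0=np.arctan2(d[1],d[0]); st=np.radians(103.1); a0=th0-st
print(k,np.hypot(*d),a0)
k=pv+.073*np.array([np.cos(th0),np.sin(th0)]); yaw=np.degrees(th0)-180; print(k,yaw)
go([*k,.044],yaw)
# arc from a0, tool-frame relative to yaw0 at knob
R=Ro.from_euler('xyz',[180,0,yaw],degrees=True)
for a in list(np.arange(a0+.14,1.96,.14))+[1.96]:
    t=st+a; p=pv+.073*np.array([np.cos(t),np.sin(t)]); o=R.inv().apply([*(p-k),0])*100
    print(round(a,2),np.round(o,2),'spin',round(-(a-a0),2))
```

```text
[ 0.4613449 -0.2928788  0.0685   ] 0.07190743009929747 0.11837594320071942
[ 0.46097333 -0.29185136] -70.11755805871843
offset [0.08 0.44 6.63] spin -0.109 at [ 0.465  -0.29    0.1103] yaw -76.35 J6 126.3 t 4.3
0.26 [0.07 1.02 0.  ] spin -0.14
0.4 [0.28 2.02 0.  ] spin -0.28
0.54 [0.63 2.98 0.  ] spin -0.42
0.68 [1.12 3.88 0.  ] spin -0.56
0.82 [1.72 4.7  0.  ] spin -0.7
0.96 [2.43 5.44 0.  ] spin -0.84
1.1 [3.23 6.06 0.  ] spin -0.98
1.24 [4.12 6.57 0.  ] spin -1.12
1.38 [5.07 6.95 0.  ] spin -1.26
1.52 [6.06 7.19 0.  ] spin -1.4
1.66 [7.08 7.3  0.  ] spin -1.54
1.8 [8.1  7.26 0.  ] spin -1.68
1.94 [9.1  7.07 0.  ] spin -1.82
1.96 [9.25 7.03 0.  ] spin -1.84
```

{"api": "apply_moves", "payload": {
  "motion": [
    {"offset": [0.1, 0.45, 0], "spin": -0.11, "jaw": 0.2},
    {"offset": [0.1, 0.45, 3], "spin": -0.11, "jaw": 0.2},
    {"offset": [0.1, 0.45, 6.6], "spin": -0.11, "jaw": 0.2},
    {"offset": [0.1, 0.45, 6.6], "spin": -0.11, "jaw": 0.45},
    {"offset": [0.1, 0.45, 6.6], "spin": -0.11, "jaw": 0.45},
    {"offset": [0.1, 0.45, 6.6], "spin": -0.11, "jaw": 0.45}
  ]
}}

```text
time_s: 4.9
position: [0.4617, -0.2926, 0.0461]
orientation: [-179.9, -0.1, -70.1]
wrist_force: [0.1, -0.1, 1.2]
grip_width: 0.278
gripper_force: 0.0
```

{"api": "apply_moves", "payload": {
  "motion": [
    {"offset": [0.07, 1.0, 0], "spin": -0.14, "jaw": 0.45},
    {"offset": [0.28, 2.0, 0], "spin": -0.28, "jaw": 0.45},
    {"offset": [0.63, 3.0, 0], "spin": -0.42, "jaw": 0.45},
    {"offset": [1.12, 3.9, 0], "spin": -0.56, "jaw": 0.45},
    {"offset": [1.72, 4.7, 0], "spin": -0.7, "jaw": 0.45},
    {"offset": [2.43, 5.4, 0], "spin": -0.84, "jaw": 0.45},
    {"offset": [3.23, 6.1, 0], "spin": -0.98, "jaw": 0.45},
    {"offset": [4.1, 6.6, 0], "spin": -1.12, "jaw": 0.45},
    {"offset": [5.1, 6.95, 0], "spin": -1.26, "jaw": 0.45},
    {"offset": [6.1, 7.2, 0], "spin": -1.4, "jaw": 0.45},
    {"offset": [7.1, 7.3, 0], "spin": -1.54, "jaw": 0.45},
    {"offset": [8.1, 7.25, 0], "spin": -1.68, "jaw": 0.45}
  ]
}}

```text
time_s: 6.1
position: [0.4208, -0.3938, 0.0462]
orientation: [179.9, -0.0, 26.5]
wrist_force: [0.5, 1.5, -0.4]
grip_width: 0.274
gripper_force: 0.4
```

Run:
```python
from h import *
s=observe(); print(s['wrist_force'])
pv=np.array([.4858,-.3605]); st=np.radians(103.1)
p=s['position'][:2]-pv; print('ang',np.arctan2(p[1],p[0])%(2*np.pi)-st,np.hypot(*p))
for a in (1.88,1.92,1.96,2.0):
    t=st+a; go([*(pv+.073*np.array([np.cos(t),np.sin(t)])),.044],np.degrees(t)-180)
```

```text
[ 0.48636725  1.45382611 -0.43610657]
ang 1.8158057085493011 0.07304074046057193
offset [0.02 0.47 0.22] spin -0.076 at [ 0.4208 -0.3938  0.0462] yaw 26.46 J6 12.8 t 6.1
offset [0.05 0.76 0.22] spin -0.116 at [ 0.4208 -0.3938  0.0462] yaw 26.46 J6 12.8 t 6.1
offset [0.09 1.05 0.22] spin -0.156 at [ 0.4208 -0.3938  0.0462] yaw 26.46 J6 12.8 t 6.1
offset [0.14 1.34 0.22] spin -0.196 at [ 0.4208 -0.3938  0.0462] yaw 26.46 J6 12.8 t 6.1
```

{"api": "apply_moves", "payload": {
  "motion": [
    {"offset": [0, 0.5, 0], "spin": -0.08, "jaw": 0.45},
    {"offset": [0, 0.8, 0], "spin": -0.12, "jaw": 0.45},
    {"offset": [0, 0.9, 0], "spin": -0.12, "jaw": 0.45},
    {"offset": [0, 0.9, 0], "spin": -0.12, "jaw": 0.45}
  ]
}}

```text
time_s: 6.5
position: [0.4245, -0.4013, 0.0454]
orientation: [179.9, -0.0, 32.9]
wrist_force: [-0.4, -0.5, -0.5]
grip_width: 0.274
gripper_force: 0.0
```

{"api": "apply_moves", "payload": {
  "motion": [
    {"offset": [0, 0.1, 0], "jaw": 0.45},
    {"offset": [0, 0.2, 0], "jaw": 0.45},
    {"offset": [0, 0.3, 0], "jaw": 0.45},
    {"offset": [0, 0.3, 0], "jaw": 0.45}
  ]
}}

```text
validation failed for argument at $.mo...
```

{"api": "apply_moves", "payload": {
  "motion": [
    {"offset": [0, 0.1, 0], "spin": 0, "jaw": 0.45},
    {"offset": [0, 0.2, 0], "spin": 0, "jaw": 0.45},
    {"offset": [0, 0.3, 0], "spin": 0, "jaw": 0.45},
    {"offset": [0, 0.3, 0], "spin": 0, "jaw": 0.45}
  ]
}}

```text
time_s: 6.9
position: [0.4252, -0.4023, 0.0446]
orientation: [-179.8, 0.0, 33.0]
wrist_force: [-9.7, 11.1, 11.7]
grip_width: 0.276
gripper_force: 7.3
```

{"api": "apply_moves", "payload": {
  "motion": [
    {"offset": [0, -0.4, 0], "spin": 0, "jaw": 0.2},
    {"offset": [0, -0.4, -1], "spin": 0, "jaw": 0.2},
    {"offset": [0, -0.4, -6], "spin": 0, "jaw": -1},
    {"offset": [0, -0.4, -11], "spin": 0, "jaw": -1},
    {"offset": [0, -0.4, -16], "spin": 0, "jaw": -1},
    {"offset": [0, -0.4, -20], "spin": 0, "jaw": -1},
    {"offset": [0, -0.4, -20], "spin": 0, "jaw": -1}
  ]
}}

```text
time_s: 7.6
position: [0.4247, -0.4013, 0.2515]
orientation: [179.5, -0.1, 33.0]
wrist_force: [1.0, 0.4, -0.5]
grip_width: 1.002
gripper_force: 0.0
```

Run:
```python
from h import *
i=camera_info('wrist'); a=camera('wrist'); cv2.imwrite('pics/w3.png',a[:,:,::-1]); import pickle; pickle.dump(i,open('w3.pkl','wb'))
r=pinpoint('wrist','keeper_knob')[0]; k=atz('wrist',r['xy'],.0595,i); d=k[:2]-[.4858,-.3605]; print(r['score'],k,np.hypot(*d),np.arctan2(d[1],d[0])%(2*np.pi)-np.radians(103.1))
go([.41,.12,.27],5)
for P in ([.5,.12],): print(observe()['joint_pos'])
r=pinpoint('top','ply_screen')[:1]; print([ (x['xy'],atz('top',x['xy'],0)) for x in r])
```

```text
0.59 [ 0.42384103 -0.3995019   0.0595    ] 0.07321244462338333 1.9039722378532025
offset [ 27.16 -44.4   -2.43] spin 0.488 at [ 0.4238 -0.4003  0.2457] yaw 32.98 J6 6.1 t 7.7
[-5.09357263e+01  9.24064851e+00  7.99865283e+01  3.65133114e-03
  9.06427792e+01  6.08457394e+00]
[]
```

{"api": "apply_moves", "payload": {
  "motion": [
    {"offset": [27.2, -44.4, -2.4], "spin": 0.49, "jaw": -1},
    {"offset": [27.2, -44.4, -2.4], "spin": 0.49, "jaw": -1},
    {"offset": [27.2, -44.4, -2.4], "spin": 0.49, "jaw": -1},
    {"offset": [27.2, -44.4, -2.4], "spin": 0.49, "jaw": -1},
    {"offset": [27.2, -44.4, -2.4], "spin": 0.49, "jaw": -1},
    {"offset": [27.2, -44.4, -2.4], "spin": 0.49, "jaw": -1},
    {"offset": [27.2, -44.4, -2.4], "spin": 0.49, "jaw": -1},
    {"offset": [27.2, -44.4, -2.4], "spin": 0.49, "jaw": -1},
    {"offset": [27.2, -44.4, -2.4], "spin": 0.49, "jaw": -1},
    {"offset": [27.2, -44.4, -2.4], "spin": 0.49, "jaw": -1},
    {"offset": [27.2, -44.4, -2.4], "spin": 0.49, "jaw": -1},
    {"offset": [27.2, -44.4, -2.4], "spin": 0.49, "jaw": -1}
  ]
}}

```text
time_s: 8.95
position: [0.4093, 0.1231, 0.2674]
orientation: [-180.0, 0.1, 5.1]
wrist_force: [0.5, -0.0, -0.4]
grip_width: 1.002
gripper_force: 0.0
```

Run:
```python
from h import *
go([.41,.12,.27],5)
i=camera_info('wrist'); a=camera('wrist'); cv2.imwrite('pics/w4.png',cv2.resize(a,(768,576),interpolation=cv2.INTER_CUBIC)[:,:,::-1]); import pickle; pickle.dump(i,open('w4.pkl','wb'))
for n in('long_plate','middle_plate','short_plate','rack'):
  for r in pinpoint('wrist',n)[:3]: print(n,round(r['score'],2),np.round(r['xy'],1),atz('wrist',r['xy'],0 if n=='rack' else .013,i))
```

```text
offset [ 0.04  0.31 -0.26] spin 0.002 at [0.4093 0.1231 0.2674] yaw 5.13 J6 91.2 t 8.95
long_plate 0.67 [254.7  72.9] [0.51316504 0.1272648  0.013     ]
middle_plate 0.75 [291.3  82.2] [0.50675997 0.08273412 0.013     ]
short_plate 0.56 [221.6  66.4] [0.51678708 0.16676286 0.013     ]
rack 0.95 [253.4  76.5] [0.50968431 0.12839496 0.        ]
rack 0.3 [286.6  83.1] [0.5057569 0.0868504 0.       ]
```

View pics/w4.png

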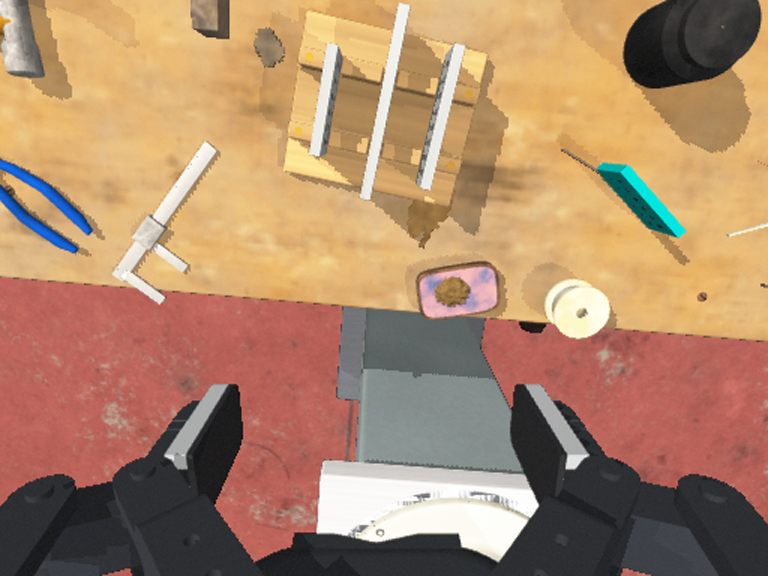

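Run:
```python
from h import *
import pickle
i=pickle.load(open('w4.pkl','rb'))
a=cv2.imread('pics/w4.png'); hsv=cv2.cvtColor(a,cv2.COLOR_BGR2HSV)
m=((hsv[...,1]<25)&(hsv[...,2]>185)).astype(np.uint8); m[:, :350]=0; m[:,415:]=0; m[210:]=0
n,l,s,c=cv2.connectedComponentsWithStats(m); j=1+np.argmax(s[1:,4]); print(s[j],c[j])
ys,xs=np.where(l==j); v=cv2.fitLine(np.c_[xs,ys].astype(np.float32),cv2.DIST_L2,0,.01,.01).ravel(); print(v)
pt=lambda y:((v[2]+(y-v[3])*v[0]/v[1]))
y0,y1=ys.min(),ys.max()+1
A=[atz('wrist',((pt(y)+.5)/1.5-.5,y/1.5-.5),.057,i) for y in (y0,y1)]
d=A[0]-A[1]; L=np.hypot(*d[:2]); ang=np.degrees(np.arctan2(d[1],d[0])); u=d/L; print(A,L,ang)
g=A[1]+u*(.065-.028); g2=A[0]-u*.093; print(g,g2)
g=(g+g2)/2; go([*g[:2],.10],ang); go([*g[:2],.035],ang)
```

```text
[ 360    3   49  197 2051] [384.72111165  99.16528523]
[ 1.9928478e-01 -9.7994161e-01  3.8472110e+02  9.9165283e+01]
[array([0.57731341, 0.11924023, 0.057     ]), array([0.44733418, 0.13509857, 0.057     ])] 0.1309430643192073 -6.956092018801255
[0.48406183 0.13061755 0.057     ] [0.48499796 0.13050334 0.057     ]
offset [ 7.51 -0.47 16.79] spin 0.206 at [0.4101 0.1195 0.2679] yaw 4.84 J6 91.1 t 9.2
offset [ 7.51 -0.47 23.29] spin 0.206 at [0.4101 0.1195 0.2679] yaw 4.84 J6 91.1 t 9.2
```

{"api": "apply_moves", "payload": {
  "motion": [
    {"offset": [7.5, -0.5, 16.8], "spin": 0.206, "jaw": 0.43},
    {"offset": [7.5, -0.5, 16.8], "spin": 0.206, "jaw": 0.43},
    {"offset": [7.5, -0.5, 16.8], "spin": 0.206, "jaw": 0.43},
    {"offset": [7.5, -0.5, 16.8], "spin": 0.206, "jaw": 0.43},
    {"offset": [7.5, -0.5, 16.8], "spin": 0.206, "jaw": 0.43},
    {"offset": [7.5, -0.5, 16.8], "spin": 0.206, "jaw": 0.43},
    {"offset": [7.5, -0.5, 16.8], "spin": 0.206, "jaw": 0.43},
    {"offset": [7.5, -0.5, 16.8], "spin": 0.206, "jaw": 0.43}
  ]
}}

```text
time_s: 10.0
position: [0.4848, 0.1317, 0.1022]
orientation: [-180.0, -0.2, -6.9]
wrist_force: [0.2, -0.4, -0.5]
grip_width: 0.283
gripper_force: 0.0
```

Run:
```python
from h import *
go([.4845,.1306,.035],-6.96)
i=camera_info('wrist'); a=camera('wrist'); cv2.imwrite('pics/w5.png',a[:,:,::-1])
u=np.array([np.cos(np.radians(-6.96)),np.sin(np.radians(-6.96))]); c=np.array([.4845,.1306])+u*.028
print(proj('wrist',[[*(c+u*s),.057] for s in(-.065,0,.065)],i))
```

```text
offset [-0.01  0.11  6.72] spin 0.001 at [0.4848 0.1317 0.1022] yaw -6.9 J6 103.3 t 10.0
[[251.60762046 273.61624897]
 [251.79838445 182.86457968]
 [252.03271439  71.38738914]]
```

View pics/w5.png

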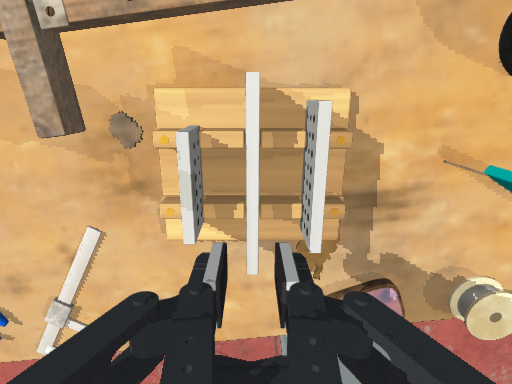

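{"api": "apply_moves", "payload": {
  "motion": [
    {"offset": [0, 0.05, 3.5], "spin": 0, "jaw": 0.43},
    {"offset": [0, 0.05, 6.7], "spin": 0, "jaw": 0.43},
    {"offset": [0, 0.05, 6.7], "spin": 0, "jaw": 0.43},
    {"offset": [0, 0.05, 6.7], "spin": 0, "jaw": 0.43},
    {"offset": [0, 0.05, 6.7], "spin": 0, "jaw": 1},
    {"offset": [0, 0.05, 6.7], "spin": 0, "jaw": 1},
    {"offset": [0, 0.05, 6.7], "spin": 0, "jaw": 1},
    {"offset": [0, 0.05, 6.7], "spin": 0, "jaw": 1},
    {"offset": [0, 0.05, 6.7], "spin": 0, "jaw": 1}
  ]
}}

```text
time_s: 10.95
position: [0.4845, 0.1314, 0.0342]
orientation: [-180.0, -0.1, -6.9]
wrist_force: [-1.8, 0.3, 6.5]
grip_width: 0.083
gripper_force: 59.2
```

{"api": "apply_moves", "payload": {
  "motion": [
    {"offset": [0, 0, -1], "spin": 0, "jaw": 1},
    {"offset": [0, 0, -2.5], "spin": 0, "jaw": 1},
    {"offset": [0, 0, -4.5], "spin": 0, "jaw": 1},
    {"offset": [0, 0, -7], "spin": 0, "jaw": 1},
    {"offset": [0, 0, -10], "spin": 0, "jaw": 1},
    {"offset": [0, 0, -13], "spin": 0, "jaw": 1},
    {"offset": [0, 0, -14], "spin": 0, "jaw": 1},
    {"offset": [0, 0, -14], "spin": 0, "jaw": 1}
  ]
}}

```text
time_s: 11.75
position: [0.4847, 0.1314, 0.1747]
orientation: [-180.0, -0.1, -6.9]
wrist_force: [0.2, 0.2, -3.0]
grip_width: 0.076
gripper_force: 58.7
```

Run:
```python
from h import *
i=camera_info('wrist'); a=camera('wrist'); cv2.imwrite('pics/w6.png',a[:,:,::-1])
print(observe()['wrist_force'])
th=np.radians(13.1); y=np.array([np.cos(th),np.sin(th)]); o=np.array([.5627,-.2956])
np.save('o.npy',o)
p=o+y*(-.086-.028); print(p); go([*p,.15],13.1); go([.36,-.13,.175],10)
```

```text
[-0.4611118  -0.18937748 -4.28226547]
[ 0.45166674 -0.32143825]
offset [ 2.21 45.34  2.31] spin -0.349 at [0.4841 0.1313 0.1731] yaw -6.89 J6 103.3 t 11.8
offset [-9.19 27.43 -0.19] spin -0.295 at [0.4841 0.1313 0.1731] yaw -6.89 J6 103.3 t 11.8
```

View pics/w6.png

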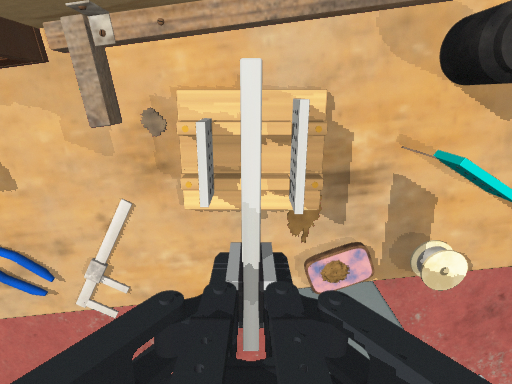

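{"api": "apply_moves", "payload": {
  "motion": [
    {"offset": [2.2, 45.3, 2.3], "spin": -0.35, "jaw": 1},
    {"offset": [2.2, 45.3, 2.3], "spin": -0.35, "jaw": 1},
    {"offset": [2.2, 45.3, 2.3], "spin": -0.35, "jaw": 1},
    {"offset": [2.2, 45.3, 2.3], "spin": -0.35, "jaw": 1},
    {"offset": [2.2, 45.3, 2.3], "spin": -0.35, "jaw": 1},
    {"offset": [2.2, 45.3, 2.3], "spin": -0.35, "jaw": 1},
    {"offset": [2.2, 45.3, 2.3], "spin": -0.35, "jaw": 1},
    {"offset": [2.2, 45.3, 2.3], "spin": -0.35, "jaw": 1},
    {"offset": [2.2, 45.3, 2.3], "spin": -0.35, "jaw": 1},
    {"offset": [2.2, 45.3, 2.3], "spin": -0.35, "jaw": 1},
    {"offset": [2.2, 45.3, 2.3], "spin": -0.35, "jaw": 1},
    {"offset": [2.2, 45.3, 2.3], "spin": -0.35, "jaw": 1}
  ]
}}

```text
time_s: 13.0
position: [0.4513, -0.3205, 0.1487]
orientation: [-179.9, 0.1, 13.1]
wrist_force: [0.0, -0.0, -3.2]
grip_width: 0.084
gripper_force: 59.2
```

Run:
```python
from h import *
i=camera_info('wrist'); s=observe(); a=camera('wrist'); cv2.imwrite('pics/w7.png',cv2.resize(a,(768,576),interpolation=cv2.INTER_CUBIC)[:,:,::-1]); import pickle; pickle.dump(i,open('w7.pkl','wb'))
th=np.radians(13.1); y=np.array([np.cos(th),np.sin(th)]); x=np.array([y[1],-y[0]]); o=np.load('o.npy')
p=o+y*(-.114); go([*p,.06],13.1)
tx=np.radians(s['orientation'][2]); u=np.array([np.cos(tx),np.sin(tx)])
print('plate ends pred',proj('wrist',[[*(s['position'][:2]+u*d),s['position'][2]+.022] for d in(-.037,.093)],i)*1.5)
print('stand pred: mouth, -14, rails, pivot, bridge corners'); print(np.round(proj('wrist',[[*(o+x*a/1e3+y*b/1e3),z/1e3] for a,b,z in((17.5,-151,30),(-17.5,-151,30),(17.5,-20,30),(-17.5,-20,30),(46,-89,46),(26,35,70),(-26,35,70),(26,-14,70),(-26,-14,70),(69.6,-158,68.5))],i)*1.5).tolist())
```

```text
offset [-0.02  0.14  8.92] spin 0.001 at [ 0.4516 -0.3201  0.1492] yaw 13.18 J6 33.5 t 13.05
plate ends pred [[373.67662508 522.03466377]
 [372.76558943  85.75308249]]
stand pred: mouth, -14, rails, pivot, bridge corners
[[406.0, 343.0], [348.0, 343.0], [411.0, 113.0], [344.0, 113.0], [463.0, 249.0], [442.0, -38.0], [313.0, -38.0], [437.0, 93.0], [318.0, 93.0], [507.0, 385.0]]
```

View pics/w7.png

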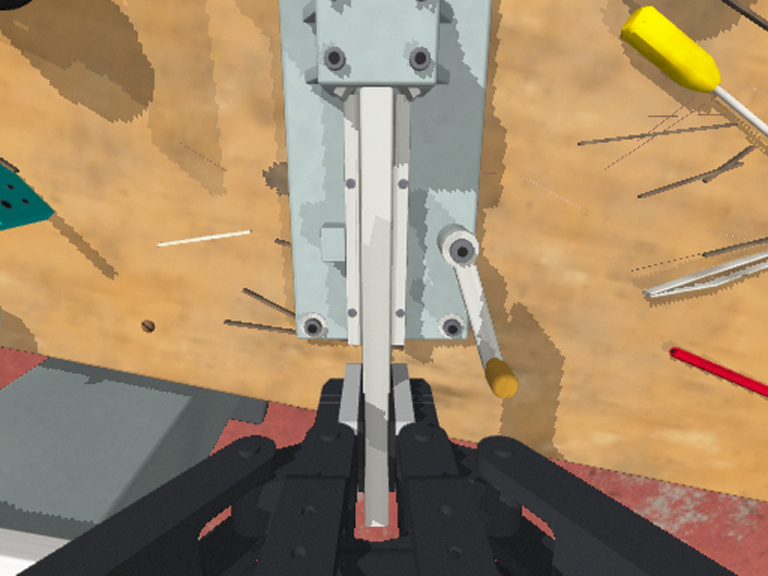

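{"api": "apply_moves", "payload": {
  "motion": [
    {"offset": [0, 0.08, 3], "spin": 0, "jaw": 1},
    {"offset": [0, 0.08, 6], "spin": 0, "jaw": 1},
    {"offset": [0, 0.08, 8.5], "spin": 0, "jaw": 1},
    {"offset": [0, 0.08, 9.5], "spin": 0, "jaw": 1},
    {"offset": [0, 0.08, 10.3], "spin": 0, "jaw": 1},
    {"offset": [0, 0.08, 10.8], "spin": 0, "jaw": 1},
    {"offset": [0, 0.08, 11.1], "spin": 0, "jaw": 1},
    {"offset": [0, 0.08, 11.3], "spin": 0, "jaw": 1},
    {"offset": [0, 0.08, 11.3], "spin": 0, "jaw": 1}
  ]
}}

```text
time_s: 13.95
position: [0.4521, -0.3215, 0.0375]
orientation: [-180.0, -0.0, 13.2]
wrist_force: [0.1, 5.1, -4.3]
grip_width: 0.077
gripper_force: 59.2
```

{"api": "apply_moves", "payload": {
  "motion": [
    {"offset": [0, -0.06, 0.1], "spin": 0, "jaw": 1},
    {"offset": [0, -0.06, 0.2], "spin": 0, "jaw": 1},
    {"offset": [0, -0.06, 0.3], "spin": 0, "jaw": 1},
    {"offset": [0, -0.06, 0.35], "spin": 0, "jaw": 1},
    {"offset": [0, -0.06, 0.35], "spin": 0, "jaw": 1}
  ]
}}

```text
time_s: 14.45
position: [0.4519, -0.3213, 0.0338]
orientation: [180.0, 0.0, 13.2]
wrist_force: [1.0, 0.8, -2.8]
grip_width: 0.082
gripper_force: 59.3
```

{"api": "apply_moves", "payload": {
  "motion": [
    {"offset": [0.8, 0, 0.04], "spin": 0, "jaw": 1},
    {"offset": [1.6, 0, 0.04], "spin": 0, "jaw": 1},
    {"offset": [2.2, 0, 0.04], "spin": 0, "jaw": 1},
    {"offset": [2.8, 0, 0.04], "spin": 0, "jaw": 1},
    {"offset": [3.4, 0, 0.04], "spin": 0, "jaw": 1},
    {"offset": [4.0, 0, 0.04], "spin": 0, "jaw": 1},
    {"offset": [4.0, 0, 0.04], "spin": 0, "jaw": 1}
  ]
}}

```text
time_s: 15.15
position: [0.4916, -0.3119, 0.0334]
orientation: [180.0, -0.0, 13.2]
wrist_force: [0.7, 0.9, -1.9]
grip_width: 0.077
gripper_force: 59.4
```

{"api": "apply_moves", "payload": {
  "motion": [
    {"offset": [0.8, 0, 0], "spin": 0, "jaw": 1},
    {"offset": [1.6, 0, 0], "spin": 0, "jaw": 1},
    {"offset": [2.2, 0, 0], "spin": 0, "jaw": 1},
    {"offset": [2.5, 0, 0], "spin": 0, "jaw": 1},
    {"offset": [2.7, 0, 0], "spin": 0, "jaw": 1},
    {"offset": [2.7, 0, 0], "spin": 0, "jaw": 1}
  ]
}}

```text
time_s: 15.75
position: [0.5173, -0.3058, 0.0333]
orientation: [-180.0, -0.0, 13.2]
wrist_force: [0.6, -0.3, -1.7]
grip_width: 0.078
gripper_force: 59.5
```

Smooth so far; about 4 mm left by estimate. Creep to contact.

{"api": "apply_moves", "payload": {
  "motion": [
    {"offset": [0.1, 0, 0], "spin": 0, "jaw": 1},
    {"offset": [0.2, 0, 0], "spin": 0, "jaw": 1},
    {"offset": [0.3, 0, 0], "spin": 0, "jaw": 1},
    {"offset": [0.4, 0, 0], "spin": 0, "jaw": 1},
    {"offset": [0.4, 0, 0], "spin": 0, "jaw": 1}
  ]
}}

```text
time_s: 16.25
position: [0.5204, -0.3052, 0.0333]
orientation: [-180.0, 0.1, 13.2]
wrist_force: [-8.4, -1.0, 0.7]
grip_width: 0.075
gripper_force: 60.0
```

{"api": "apply_moves", "payload": {
  "motion": [
    {"offset": [0.1, 0, 0.02], "spin": 0, "jaw": 1},
    {"offset": [0.1, 0, 0.02], "spin": 0, "jaw": 1},
    {"offset": [0.1, 0, 0.02], "spin": 0, "jaw": 0.4},
    {"offset": [0.1, 0, 0.02], "spin": 0, "jaw": 0.4},
    {"offset": [0.1, 0, 0.02], "spin": 0, "jaw": 0.4},
    {"offset": [0.1, 0, -2], "spin": 0, "jaw": 0.4},
    {"offset": [0.1, 0, -6], "spin": 0, "jaw": 0.4},
    {"offset": [-3, 0, -11], "spin": 0, "jaw": 0.4},
    {"offset": [-8, 0, -16], "spin": 0, "jaw": 0.4},
    {"offset": [-8, 0, -16], "spin": 0, "jaw": 0.4},
    {"offset": [-8, 0, -16], "spin": 0, "jaw": 0.4}
  ]
}}

```text
time_s: 17.35
position: [0.4423, -0.3246, 0.1972]
orientation: [179.7, -0.2, 13.1]
wrist_force: [1.4, -0.3, -1.4]
grip_width: 0.3
gripper_force: 0.0
```

Run:
```python
from h import *
i=camera_info('wrist'); s=observe(); a=camera('wrist'); cv2.imwrite('pics/w8.png',cv2.resize(a,(768,576),interpolation=cv2.INTER_CUBIC)[:,:,::-1])
th=np.radians(13.1); y=np.array([np.cos(th),np.sin(th)]); x=np.array([y[1],-y[0]]); o=np.load('o.npy')
print('pred rear top, at -14 top, pivot',np.round(proj('wrist',[[*(o+x*a/1e3+y*b/1e3),z/1e3] for a,b,z in((0,-80,56),(0,-14,56),(46,-89,46),(26,-14,70),(-26,-14,70))],i)*1.5).tolist())
r=pinpoint('wrist','keeper_knob')[0]; k=atz('wrist',r['xy'],.0595,i); pv=np.array([.4858,-.3605]); d=k[:2]-pv; st=np.radians(103.1); print(r['score'],np.hypot(*d),np.arctan2(d[1],d[0])%(2*np.pi)-st)
t=st+1.90; go([*(pv+.073*np.array([np.cos(t),np.sin(t)])),.12],np.degrees(t)-180)
```

```text
pred rear top, at -14 top, pivot [[372.0, 206.0], [372.0, 86.0], [446.0, 218.0], [421.0, 83.0], [323.0, 83.0]]
0.57 0.07351604818058295 1.8873978773211855
offset [-3.6   6.93  7.36] spin -0.329 at [ 0.4432 -0.3234  0.1936] yaw 13.13 J6 32.7 t 17.45
```

View pics/w8.png

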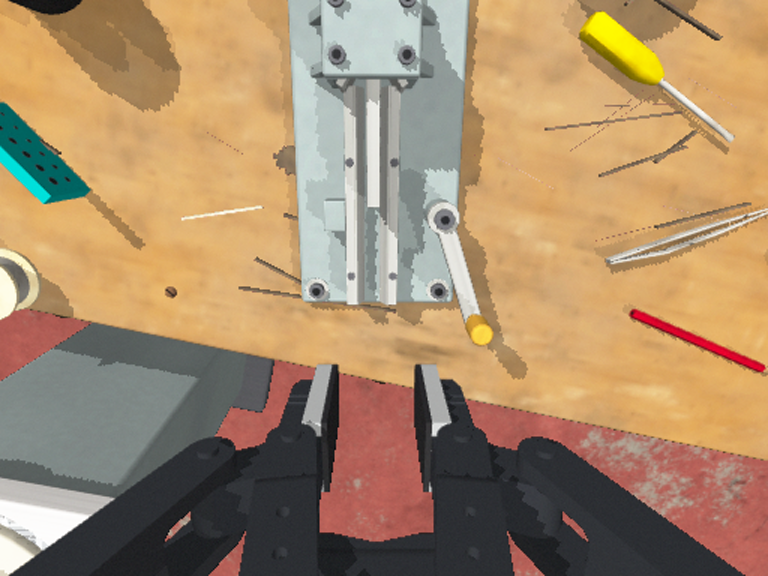

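{"api": "apply_moves", "payload": {
  "motion": [
    {"offset": [-3.6, 6.9, 0], "spin": -0.33, "jaw": 0.2},
    {"offset": [-3.6, 6.9, 3], "spin": -0.33, "jaw": 0.2},
    {"offset": [-3.6, 6.9, 7.3], "spin": -0.33, "jaw": 0.2},
    {"offset": [-3.6, 6.9, 7.3], "spin": -0.33, "jaw": 0.2},
    {"offset": [-3.6, 6.9, 7.3], "spin": -0.33, "jaw": 0.2}
  ]
}}

```text
time_s: 17.95
position: [0.4241, -0.3979, 0.12]
orientation: [-179.9, 0.0, 32.0]
wrist_force: [-0.7, 0.1, 0.7]
grip_width: 0.402
gripper_force: 0.0
```

Run:
```python
from h import *
pv=np.array([.4858,-.3605]); st=np.radians(103.1); a0=1.9; f=lambda t:pv+.073*np.array([np.cos(t+st),np.sin(t+st)])
go([*f(a0),.044],np.degrees(st+a0)-180)
R=Ro.from_euler('xyz',[180,0,np.degrees(st+a0)-180],degrees=True)
for n in range(1,13):
    a=a0-.145*n; print(round(a,2),np.round(R.inv().apply([*(f(a)-f(a0)),0])*100,2)[:2],round(.145*n,3))
```

```text
offset [-0.08  0.1   7.6 ] spin 0.001 at [ 0.4241 -0.3979  0.12  ] yaw 32.01 J6 7.2 t 17.95
1.75 [ 0.08 -1.05] 0.145
1.61 [ 0.3  -2.09] 0.29
1.46 [ 0.68 -3.08] 0.435
1.32 [ 1.19 -4.  ] 0.58
1.17 [ 1.84 -4.84] 0.725
1.03 [ 2.59 -5.58] 0.87
0.89 [ 3.45 -6.2 ] 1.015
0.74 [ 4.38 -6.69] 1.16
0.59 [ 5.38 -7.04] 1.305
0.45 [ 6.42 -7.25] 1.45
0.3 [ 7.48 -7.3 ] 1.595
0.16 [ 8.53 -7.2 ] 1.74
```

{"api": "apply_moves", "payload": {
  "motion": [
    {"offset": [-0.05, 0.1, 4], "spin": 0, "jaw": 0.2},
    {"offset": [-0.05, 0.1, 7.5], "spin": 0, "jaw": 0.2},
    {"offset": [-0.05, 0.1, 7.5], "spin": 0, "jaw": 0.45},
    {"offset": [-0.05, 0.1, 7.5], "spin": 0, "jaw": 0.45},
    {"offset": [-0.05, 0.1, 7.5], "spin": 0, "jaw": 0.45}
  ]
}}

```text
time_s: 18.45
position: [0.425, -0.4006, 0.0483]
orientation: [179.8, -0.0, 32.1]
wrist_force: [-1.4, -0.8, 0.6]
grip_width: 0.277
gripper_force: 0.0
```

{"api": "apply_moves", "payload": {
  "motion": [
    {"offset": [0.08, -1.05, 0], "spin": 0.145, "jaw": 0.45},
    {"offset": [0.3, -2.1, 0], "spin": 0.29, "jaw": 0.45},
    {"offset": [0.68, -3.1, 0], "spin": 0.435, "jaw": 0.45},
    {"offset": [1.2, -4.0, 0], "spin": 0.58, "jaw": 0.45},
    {"offset": [1.85, -4.85, 0], "spin": 0.725, "jaw": 0.45},
    {"offset": [2.6, -5.6, 0], "spin": 0.87, "jaw": 0.45},
    {"offset": [3.45, -6.2, 0], "spin": 1.015, "jaw": 0.45},
    {"offset": [4.4, -6.7, 0], "spin": 1.16, "jaw": 0.45},
    {"offset": [5.4, -7.05, 0], "spin": 1.305, "jaw": 0.45},
    {"offset": [6.4, -7.25, 0], "spin": 1.45, "jaw": 0.45},
    {"offset": [7.5, -7.3, 0], "spin": 1.595, "jaw": 0.45},
    {"offset": [8.5, -7.2, 0], "spin": 1.74, "jaw": 0.45}
  ]
}}

```text
time_s: 19.65
position: [0.4588, -0.2938, 0.0478]
orientation: [-179.9, -0.2, -68.0]
wrist_force: [-0.5, -1.3, 0.3]
grip_width: 0.274
gripper_force: 0.4
```

Run:
```python
from h import *
s=observe(); print(s['wrist_force'])
pv=np.array([.4858,-.3605]); st=np.radians(103.1)
p=s['position'][:2]-pv; print('ang',np.arctan2(p[1],p[0])%(2*np.pi)-st,np.hypot(*p))
for a in (.08,0,-.05):
    t=st+a; go([*(pv+.073*np.array([np.cos(t),np.sin(t)])),.044],np.degrees(t)-180)
```

```text
[-0.5186455  -1.29446308  0.29042024]
ang 0.1561675119739565 0.07191663057829543
offset [-0.09 -0.56  0.38] spin 0.076 at [ 0.4588 -0.2938  0.0478] yaw -67.97 J6 117.2 t 19.65
offset [-0.02 -1.14  0.38] spin 0.156 at [ 0.4588 -0.2938  0.0478] yaw -67.97 J6 117.2 t 19.65
offset [ 0.05 -1.49  0.38] spin 0.206 at [ 0.4588 -0.2938  0.0478] yaw -67.97 J6 117.2 t 19.65
```

{"api": "apply_moves", "payload": {
  "motion": [
    {"offset": [0, -0.6, 0], "spin": 0.08, "jaw": 0.45},
    {"offset": [0, -1.1, 0], "spin": 0.15, "jaw": 0.45},
    {"offset": [0, -1.3, 0], "spin": 0.17, "jaw": 0.45},
    {"offset": [0, -1.4, 0], "spin": 0.17, "jaw": 0.45},
    {"offset": [0, -1.4, 0], "spin": 0.17, "jaw": 0.45}
  ]
}}

```text
time_s: 20.15
position: [0.4708, -0.2885, 0.0462]
orientation: [-180.0, -0.0, -77.3]
wrist_force: [0.1, 0.6, 0.1]
grip_width: 0.275
gripper_force: 0.0
```

{"api": "apply_moves", "payload": {
  "motion": [
    {"offset": [0, -0.1, 0], "spin": 0, "jaw": 0.45},
    {"offset": [0, -0.2, 0], "spin": 0, "jaw": 0.45},
    {"offset": [0, -0.3, 0], "spin": 0, "jaw": 0.45},
    {"offset": [0, -0.3, 0], "spin": 0, "jaw": 0.45}
  ]
}}

```text
time_s: 20.55
position: [0.4731, -0.2877, 0.0454]
orientation: [179.9, 0.0, -77.3]
wrist_force: [-6.7, -0.8, 3.4]
grip_width: 0.279
gripper_force: 2.9
```

{"api": "apply_moves", "payload": {
  "motion": [
    {"offset": [0, -0.1, 0], "spin": 0, "jaw": 0.45},
    {"offset": [0, -0.1, 0], "spin": 0, "jaw": 0.45},
    {"offset": [0, 0.3, 0], "spin": 0, "jaw": 0.3},
    {"offset": [0, 0.3, 0], "spin": 0, "jaw": 0.2},
    {"offset": [0, 0.3, -4], "spin": 0, "jaw": 0.2},
    {"offset": [0, 0.3, -9], "spin": 0, "jaw": 0.2},
    {"offset": [-5, 0.3, -14], "spin": 0, "jaw": 0.2},
    {"offset": [-5, 0.3, -16], "spin": 0, "jaw": 0.2},
    {"offset": [-5, 0.3, -16], "spin": 0, "jaw": 0.2}
  ]
}}

```text
time_s: 21.45
position: [0.4609, -0.2388, 0.2105]
orientation: [-179.7, -0.3, -77.3]
wrist_force: [0.5, 1.0, -0.4]
grip_width: 0.401
gripper_force: 0.0
```

Run:
```python
from h import *
i=camera_info('wrist'); a=camera('wrist'); cv2.imwrite('pics/w9.png',cv2.resize(a,(768,576),interpolation=cv2.INTER_CUBIC)[:,:,::-1])
th=np.radians(13.1); y=np.array([np.cos(th),np.sin(th)]); x=np.array([y[1],-y[0]]); o=np.load('o.npy')
print('pred rear top, knob top closed, pivot',np.round(proj('wrist',[[*(o+x*a/1e3+y*b/1e3),z/1e3] for a,b,z in((0,-80,56),(-27,-89,68.5),(46,-89,46))],i)*1.5).tolist())
```

```text
pred rear top, knob top closed, pivot [[367.0, 146.0], [382.0, 193.0], [381.0, 65.0]]
```

View pics/w9.png

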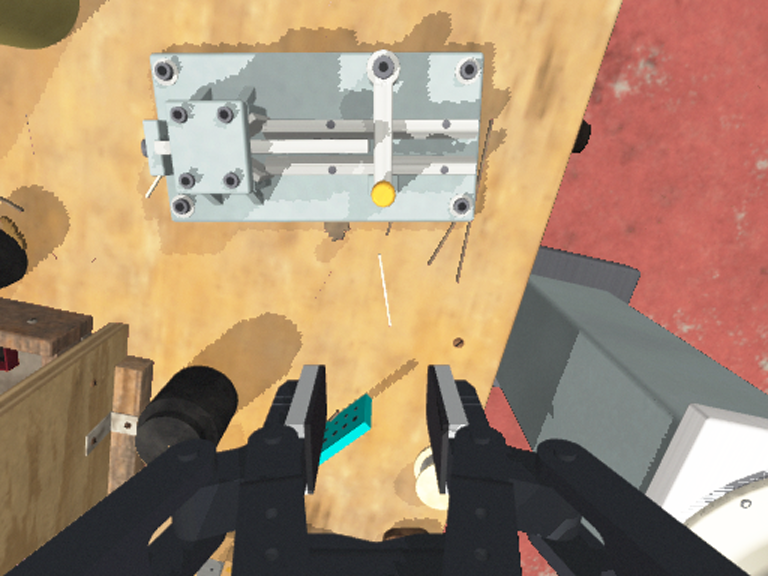

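The plate's rear end is at (368,146) and the knob top at (383,193), both within a pixel or so of their predicted positions. The keeper lies straight across the channel behind the plate, so the job is complete.

```bash
python3 -c "
from cell import *
print(hand_in())"
```

```text
the job is handed in; nothing more can be done
None
```

The job is done and handed in at about 21.5 s: the keeper was swung fully open, the long plate is home against the end stop, and the keeper is closed behind it; nothing else on the bench was moved.

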